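# Demould the tensile bars

## Robot

A 6-joint arm with a two-finger parallel gripper is mounted at the origin on the work surface. World frame = base frame: x ahead of the robot, y to its left, z up, the work surface at z = 0. Lengths are in m, angles in rad, forces in N, time in s.
With the tool pointing down it reaches from about 0.275 to 0.775 m from the base axis. Payload 14.6 kg.
Tool frame: the origin (TCP) lies at the centre of the arm's flange, where the gripper is bolted on; the fingertips stand 173 mm ahead of it and the grasp point (between the pads) lies 155 mm ahead of it; z points along the fingers, y is the line along which they close (so a half turn about z gives the same grasp; the last joint's range is limited). The gripper opens to 85 mm and grips with 20 to 120 N. Pads are 22 mm wide; open, the fingers measure 114 mm over their backs; the gripper's body (76 mm by 85 mm) begins 54 mm behind the grasp point. The pads swing forward as they close: fully open they stand 13 mm farther back than shut.
Start: joints at [-1.287, 0.263, -0.048, 1.259, 0, 1.415], TCP at [0.223, -0.475, 0.405] pointing down, gripper open.
Joint ranges: [-2.65, 2.65], [-0.89, 1.7], [-1.18, 1.37], [-2.13, 2.11], [-1.35, 1.29], [-3.14, 3.14]. Speed limits (rad/s): [1.89, 1.89, 2.57, 2.79, 3.14, 3.14].

## Interface

Orientations are given as [roll, pitch, yaw] about the fixed x, y, z axes, in that order (R = Rz(yaw) Ry(pitch) Rx(roll)).
In Python, from workcell import manip gives the robot as it stands.
- The arm moves only by the shell command python3 drive.py 'ROWS' [OPENING]. ROWS is a JSON list of rows, 1 to 5 of them, each of 6 numbers: dx, dy, dz in units of 5 mm, then a rotation vector rx, ry, rz in units of 0.25 rad; each row is the pose to reach, as a shift and turn from the pose commanded when the command began, along the tool's axes at that moment; what a row does not reach only later rows make up. A row lasts 1/10 s, in which the tool goes at most 0.05 m and 0.15 rad, less where a joint would pass 70% of its speed; a pose out of reach is approached as far as the arm can. OPENING is the finger opening in m, set as the command begins (- or left out keeps the last). The fingers move at their own pace and stop on an object; the grip force is fixed at half the most. Time passes only in rows, so rows that do not move let the fingers close. It prints the time, the measured TCP pose, the force, the opening and the grip force at its end. Input that does not fit is refused with a message, and nothing moves.
- manip.get_state(): the state, without advancing time (a new reading comes with each control period).
- manip.camera(name): name is "scene" or "top" or "wrist"; returns a dict with "image" (384x512x3 uint8, red, green, blue), "mtx" (3x3 intrinsics, pixels), "T" (4x4, takes a point from camera to world coordinates). Camera axes: x right, y down, z forward; pixel columns grow to the right and rows downward; lengths in m; the calibration is good to about 2 mm. The wrist camera is an equidistant fisheye: a pixel r from the principal point sees the ray r / f radians off the axis. A picture is of the moment at which its call begins. There is no depth.
- manip.finish_job(): hands the job in; it is judged then, once.
The state is a dict: "t": time; "joint_positions": joint angles; "qvel": joint speeds; "joint_efforts": joint torques, N m; "ee_pos": TCP position; "tcp_rot": TCP orientation; "force": force on the tool from outside, world axes, zero at the start; "torque": the same for the moment, N m; "gripper_width": finger opening in m; "grasp_force": force on a finger pad.
Only numpy, scipy, OpenCV 4.12 (cv2) and the standard library are available. Lean on these libraries where they do the work, as an engineer would, in place of code of your own. Each camera call takes 0.05 s, during which the arm holds its last target. There are 200 camera calls.

## Task

Unload the casting mould: lift its sliding lid over the end lip, slide it out of its grooves and lay it flat on the cork mat. Lift every cast resin bar out of the mould and lay them flat side by side in the steel tray, none on top of another or on the tray's walls; then slide the lid back into its grooves until it lies fully home behind the lip. Leave the other things on the bench where they are.

Things in the scene. Friction and masses are not known exactly. Their poses are not given: they have to be found in the camera images.
- mould: aluminium casting mould fixed to the bench, 244 (x) x 160 (y) x 62 (z) mm; origin at the centre of its underside. Four open cavities side by side at x = -69, -23, 23, 69 mm, each for one bar lying along y: floor z = 20 mm, walls up to the flat face at z = 38 mm, 1.5 to 2 mm clearance round the bar's tabs. The sliding lid lies on that face and hides them
- trough (a point): middle of the floor (z = 14 mm in the mould's frame) of a finger trough 48 mm wide in y that runs along the mould's x under the waists of all bars (clear for |x| < 114 mm), so that fingers can go down on both sides of a waist and below it
- lip (a point): middle of the top edge of the end lip at the mould's +y end: it stands 6 mm above the face (y = 73 to 79 mm, top z = 44 mm) and stops the lid. The other end (y below -73 mm) is shut by a back stop up to z = 62 mm, so the lid leaves and enters only at the +y end
- rail (a point): open +y end, underside (z = 56 mm) of one of the two rails (top z = 62 mm) over |x| > 105 mm on side walls at |x| = 114 mm, along the mould's whole length: with the face they form the lid's grooves, 18 mm high. Over the lip and under the rails the lid passes level with its underside at z = 44 to 50 mm (aim for 47)
- lid: loose grey lid plate, 223 (x) x 140 (y) x 6 mm, 0.25 kg; origin at the centre of its underside. Home: axes as the mould's, x = y = 0 (3 mm play), z = 38 mm in the mould's frame. On its middle stands a black grip bar 64 mm long (x), 14 wide (y), from 6 to 34 mm above the underside. It is clear of the rails when its origin is past y = 150 mm in the mould's frame
- tray: loose open steel tray, 218 (x) x 158 (y) x 26 mm outside, walls and floor 4 mm, 0.6 kg; origin at the centre of its underside. It stands on the left or the right of the mould. The bars belong in it along its y axis (four fit side by side at x = -69, -23, 23, 69 mm)
- mat: cork mat fixed flat on the bench, 250 (x) x 170 (y) x 3 mm, on the other side of the mould; origin at the centre of its underside
- bar0: one of 2 to 4 like cast test bars, brown resin, dumb-bell shaped: 116 mm long (own y), 14 thick (z), a tab 28 wide and 32 long at each end, a waist 14 wide and 52 long between; 55 g. Origin: centre of the underside. Starts flat in a cavity of the mould, y along the mould's y (top 4 mm below the face). Absent (None) in some runs; the filled cavities vary
- bar1: another such bar, as bar0
- bar2: another such bar, as bar0
- bar3: another such bar, as bar0
- reagent: bystander: amber bottle, 60 mm across, 130 mm high; origin at its underside
- beaker: bystander: glass beaker, 70 mm across, 85 mm high
- resinjar: bystander: white jar, 60 mm across, 70 mm high, near the robot
- spatula: bystander: spatula 170 mm long, near the robot
- hardener: bystander: white bottle, 48 mm across, 100 mm high

How it is judged:
On the way, in this order (a step that is already met when the one before it is completed fails the run):
1. the lid has been lifted over the lip, slid out of its grooves and lies flat on the cork mat, let go (horizontal distance between lid and mat below 0.05 m and height (world z) of lid below 0.008 m and angle between lid's own z axis and vertical below 0.06 rad and linear speed of lid below 0.02 m/s and contact force between the fingers and lid below 0.2 N), for 0.2 s.
2. every bar lies flat in the tray (x of bar0 in the frame of tray between -0.098 and 0.098 m and y of bar0 in the frame of tray between -0.03 and 0.03 m and z of bar0 in the frame of tray between -0.002 and 0.009 m and angle between each of bar0, bar1, bar2, bar3's own z axis and vertical below 0.1 rad and linear speed of each of bar0, bar1, bar2, bar3 below 0.02 m/s and contact force between the fingers and bar0 below 0.2 N and x of bar1 in the frame of tray between -0.098 and 0.098 m and y of bar1 in the frame of tray between -0.03 and 0.03 m and z of bar1 in the frame of tray between -0.002 and 0.009 m and contact force between the fingers and bar1 below 0.2 N and x of bar2 in the frame of tray between -0.098 and 0.098 m and y of bar2 in the frame of tray between -0.03 and 0.03 m and z of bar2 in the frame of tray between -0.002 and 0.009 m and contact force between the fingers and bar2 below 0.2 N and x of bar3 in the frame of tray between -0.098 and 0.098 m and y of bar3 in the frame of tray between -0.03 and 0.03 m and z of bar3 in the frame of tray between -0.002 and 0.009 m and contact force between the fingers and bar3 below 0.2 N), for 0.2 s.
3. the lid is back in its grooves, fully home behind the lip (x of lid in the frame of mould between -0.005 and 0.005 m and y of lid in the frame of mould between -0.005 and 0.005 m and z of lid in the frame of mould between 0.035 and 0.0405 m and angle between lid's own z axis and vertical below 0.03 rad and linear speed of lid below 0.02 m/s), for 0.2 s.
At the end, for the whole second after the job is handed in: every bar lies flat on the tray's floor (tilt under 0.1 rad, underside within 5 mm of the floor, centre within 98 mm in x and 30 mm in y of the tray's centre), at rest and let go, and the lid lies on the mould's face behind the lip, within 5 mm of its home in x and y and 2.5 mm in height, at rest (all of step 2 and all of step 3); the robot touches nothing.
It fails at once if a bystander (bottle, beaker, jar, spatula) is moved more than 30 mm (distance of any of reagent, beaker, resinjar, spatula, hardener from where it was at the start of the episode above 0.03 m).
Of bar0, bar1, bar2, bar3 only 2 to 4 are there at a start; the rules pass over those that are not, and their reading is None.
At some moment in a run one of tray may be knocked a few centimetres aside while the robot is not near it.
Once in a run the grip may slacken for a moment while it holds something.
It also fails if it takes over 210 s, if anything falls off the work surface, if the arm or the gripper's body presses on something with over 40 N, if the wrist force passes 120 N, or if a joint passes its speed limit or range.

## Working session

There is one attempt and no reset: what is moved stays moved. The work goes in short steps, Python scripts to look and compute and a shell command to move; the robot and the scene stay as the last step left them, time stands still between calls to the robot, and variables do not carry over. Pictures are saved under pics/ and viewed, at most 14 in all, crops included, and the job is handed in when it is done.

```bash
ls; mkdir -p pics; python3 - <<'E'
from workcell import manip
import cv2
for n in("top","scene"):
    c=manip.camera(n); cv2.imwrite(f"pics/{n}0.png",cv2.resize(c["image"][:,:,::-1],(800,600),interpolation=cv2.INTER_CUBIC))
    print(n,c["mtx"].round(1).tolist(),c["T"].round(4).tolist())
s=manip.get_state();print(s["t"],s["ee_pos"],s["tcp_rot"],s["gripper_width"])
E
```

```text
drive.py
pics
workcell.py
top [[460.2, 0.0, 262.0], [0.0, 460.2, 185.6], [0.0, 0.0, 1.0]] [[-0.0086, -0.9959, 0.0899, 0.4293], [-1.0, 0.0087, -0.0002, 0.0095], [-0.0006, -0.0899, -0.996, 1.2366], [0.0, 0.0, 0.0, 1.0]]
scene [[388.2, 0.0, 252.9], [0.0, 388.2, 191.0], [0.0, 0.0, 1.0]] [[0.4577, 0.6808, -0.5718, 1.0737], [0.8891, -0.3533, 0.291, -0.2778], [-0.0039, -0.6416, -0.767, 0.828], [0.0, 0.0, 0.0, 1.0]]
0.1 [ 0.22304406 -0.4751928   0.40429036] [-3.14072524e+00 -1.59937884e-04  4.38805347e-01] 0.08562205935774221
```
View pics/top0.png

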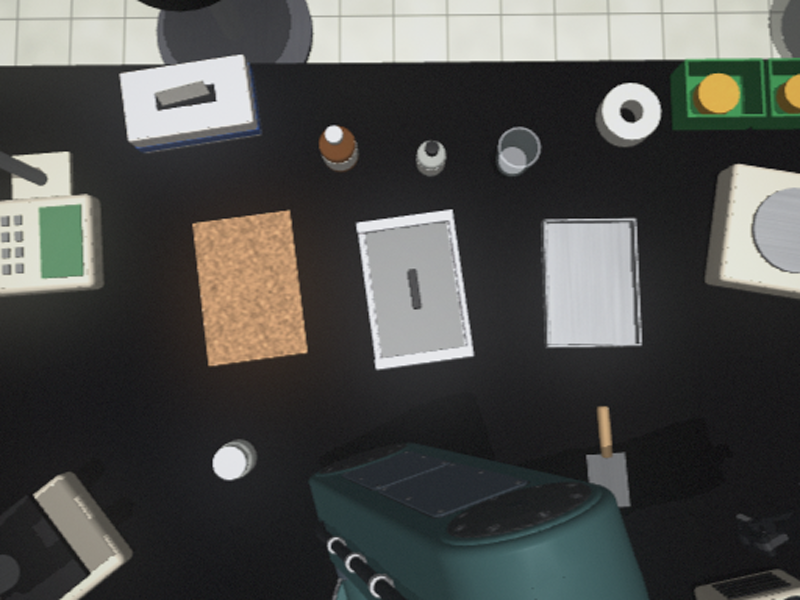

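View pics/scene0.png

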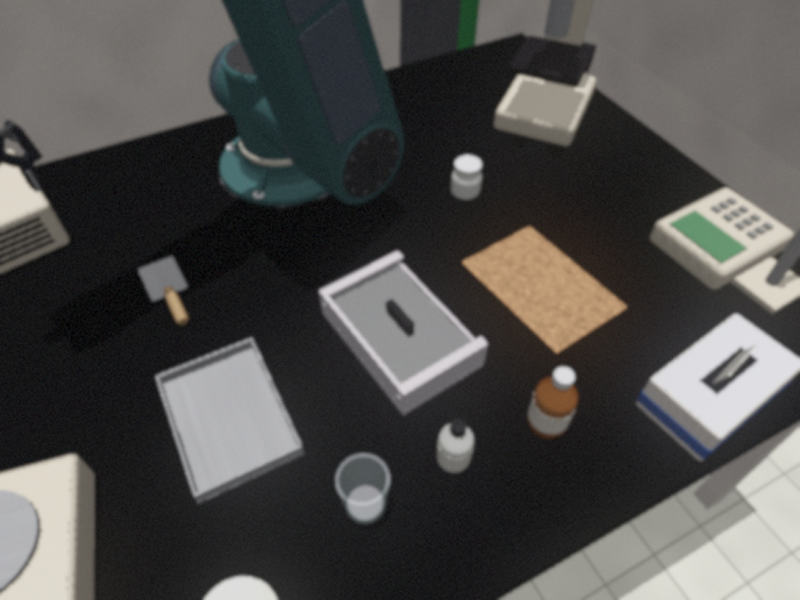

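```bash
python3 - <<'E'
from workcell import manip
import cv2,numpy as np
c=manip.camera("top");a=c["image"][125:245,220:312,::-1]
d=manip.camera("scene");b=d["image"][155:270,195:320,::-1]
a=cv2.resize(a,None,fx=4.3,fy=4.3,interpolation=cv2.INTER_CUBIC);b=cv2.resize(b,None,fx=3.2,fy=3.2,interpolation=cv2.INTER_CUBIC)
o=np.zeros((max(a.shape[0],b.shape[0]),a.shape[1]+b.shape[1],3),np.uint8);o[:a.shape[0],:a.shape[1]]=a;o[:b.shape[0],a.shape[1]:]=b
print(a.shape,o.shape);cv2.imwrite("pics/crop1.png",o)
E
```

```text
(516, 396, 3) (516, 796, 3)
```

View pics/crop1.png

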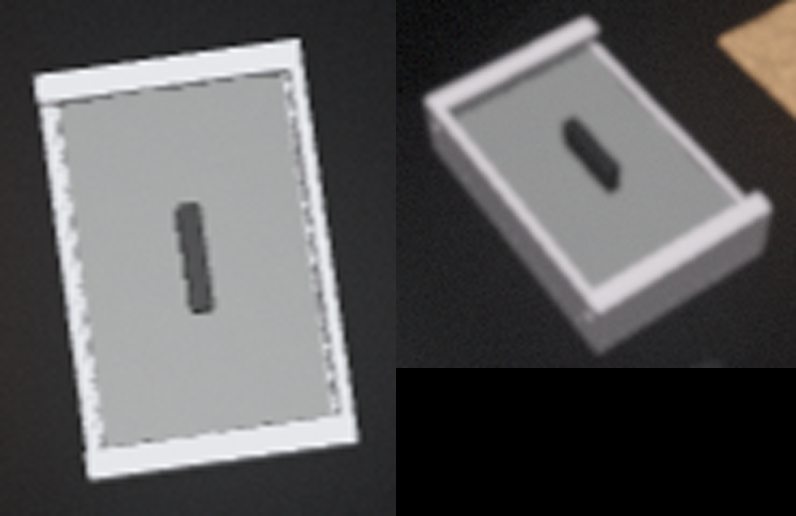

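```bash
cat > h.py <<'E'
from workcell import manip
import cv2,numpy as np
from scipy.spatial.transform import Rotation as R
K=np.array([[460.2,0,262],[0,460.2,185.6],[0,0,1]])
T=np.array([[-0.0086,-0.9959,0.0899,0.4293],[-1.0,0.0087,-0.0002,0.0095],[-0.0006,-0.0899,-0.996,1.2366]])
def px(uv,z):   # top-camera pixel -> world at height z
    uv=np.atleast_2d(uv).astype(float); d=(T[:,:3]@np.linalg.inv(K)@np.c_[uv,np.ones(len(uv))].T).T
    return T[:,3]+d*((z-T[2,3])/d[:,2])[:,None]
def fit(P,Q):  # 2D rigid: model P -> world Q ; returns x,y,yaw,residual
    P=np.array(P,float);Q=Q[:,:2];p=P-P.mean(0);q=Q-Q.mean(0)
    a=np.arctan2((p[:,0]*q[:,1]-p[:,1]*q[:,0]).sum(),(p*q).sum())
    M=np.array([[np.cos(a),-np.sin(a)],[np.sin(a),np.cos(a)]]);t=Q.mean(0)-M@P.mean(0)
    return t.round(4),round(a,4),(np.linalg.norm(P@M.T+t-Q,axis=1)*1e3).round(1)
def delta(pos,yaw): # tool-axes move from the present measured pose to TCP pos with tool pointing down, tool-yaw yaw
    s=manip.get_state();A=R.from_euler('xyz',s["tcp_rot"]);B=R.from_euler('xyz',[np.pi,0,yaw])
    return A.inv().apply(np.array(pos)-s["ee_pos"]).round(4),(A.inv()*B).as_rotvec().round(4),s["ee_pos"].round(4),np.round(s["tcp_rot"],4)
E
python3 - <<'E'
from h import *
o=np.array
m=(o([[35,75],[300,40],[357,440],[89,479]])+.5)/4.3-.5+[220,125]
print("mould",fit([[.122,.08],[.122,-.08],[-.122,-.08],[-.122,.08]],px(m,.062)))
g=(o([[188,203],[201,312]])+.5)/4.3-.5+[220,125]; print("grip ends",px(g,.072).round(4))
k=lambda a:(o(a)+.5)/1.5625-.5
print("mat",fit([[.125,.085],[.125,-.085],[-.125,-.085],[-.125,.085]],px(k([[193,223],[290,210],[307,353],[209,366]]),.003)))
print("tray",fit([[.109,.079],[.109,-.079],[-.109,-.079],[-.109,.079]],px(k([[543,219],[637,218],[642,346],[546,347]]),.026)))
print("jar",px(k([[230,463]]),.07),"hard",px(k([[432,150]]),.1),"reag",px(k([[336,140]]),.1),"spat",px(k([[603,410]]),.0),px(k([[608,505]]),0))
E
```

```text
mould (array([0.5386, 0.0016]), np.float64(0.1281), array([0.4, 1. , 1.1, 0.1]))
grip ends [[ 0.5696  0.0056  0.072 ]
 [ 0.5049 -0.0015  0.072 ]]
mat (array([0.5481, 0.2848]), np.float64(0.1252), array([0.3, 0.1, 0.8, 0.9]))
tray (array([ 0.55  , -0.2993]), np.float64(0.0004), array([1.1, 1.3, 1.5, 1.7]))
jar [[0.2605592  0.29814203 0.07      ]] hard [[ 0.75910306 -0.0287987   0.1       ]] reag [[0.77699759 0.12630114 0.1       ]] spat [[ 0.33363459 -0.31781426  0.        ]] [[ 0.17562771 -0.32102866  0.        ]]
```

Careful with the scale: shifts go in units of 5 mm and turns go in units of 0.25 rad. That gives: 0.162 m is 32.4, -0.0993 m is -19.86.

```bash
for i in 1 2 3; do python3 drive.py '[[8,-5,1.6,0,0,0],[16,-10,3.2,0,0,0],[24,-15,4.8,0,0,0],[32.4,-19.86,6.4,0,0,0],[32.4,-19.86,6.4,0,0,0]]'; done
for i in 1 2 3 4; do python3 drive.py '[[0,0,0,0,0,-0.568],[0,0,0,0,0,-1.132],[0,0,0,0,0,-1.7],[0,0,0,0,0,-2.264],[0,0,0,0,0,-2.828]]' 0.05; done
python3 -c "
from h import *
print(delta([.537,.0018,.25],.128-np.pi))"
```

```text
t: 0.7
ee_pos: [0.3292, -0.3123, 0.372]
tcp_rot: [-3.14, -0.001, 0.444]
force: [-0.5, 0.4, -0.6]
gripper_width: 0.0854
grasp_force: 0.0
t: 1.2
ee_pos: [0.4337, -0.1541, 0.3398]
tcp_rot: [-3.14, -0.0, 0.444]
force: [-0.9, -0.2, 0.6]
gripper_width: 0.0852
grasp_force: 0.0
t: 1.7
ee_pos: [0.5384, 0.0039, 0.3075]
tcp_rot: [-3.141, 0.0, 0.443]
force: [-0.4, -1.3, 0.0]
gripper_width: 0.0855
grasp_force: 0.0
t: 2.2
ee_pos: [0.5364, -0.0002, 0.3087]
tcp_rot: [-3.142, 0.0, 1.151]
force: [-0.1, 0.3, 0.3]
gripper_width: 0.0499
grasp_force: 0.0
t: 2.7
ee_pos: [0.5363, -0.0002, 0.3087]
tcp_rot: [-3.141, 0.0, 1.858]
force: [0.5, -0.3, 0.5]
gripper_width: 0.0499
grasp_force: 0.0
t: 3.2
ee_pos: [0.5363, -0.0002, 0.3087]
tcp_rot: [-3.141, -0.0, 2.565]
force: [0.2, -0.7, -0.3]
gripper_width: 0.0503
grasp_force: 0.0
t: 3.7
ee_pos: [0.5364, -0.0002, 0.3088]
tcp_rot: [-3.141, -0.0, -3.011]
force: [-0.5, -0.1, -0.1]
gripper_width: 0.05
grasp_force: 0.0
(array([-0.0009,  0.002 ,  0.0588]), array([-0.0002, -0.0001,  0.0022]), array([ 5.364e-01, -2.000e-04,  3.088e-01]), array([-3.1414e+00, -1.0000e-04, -3.0114e+00]))
```

Scaled: 0.088 m is 17.6, 0.085 m is 17, 0.002 rad is 0.008.

```bash
python3 drive.py '[[0,0.4,8,0,0,0.008],[0,0.4,14,0,0,0.008],[0,0.4,17,0,0,0.008],[0,0.4,17.6,0,0,0.008],[0,0.4,17.6,0,0,0.008]]' && python3 drive.py '[[0,0,0,0,0,0],[0,0,0,0,0,0],[0,0,0,0,0,0],[0,0,0,0,0,0],[0,0,0,0,0,0]]' 0.0
```

```text
t: 4.2
ee_pos: [0.5362, 0.0022, 0.2208]
tcp_rot: [-3.142, -0.0, -3.019]
force: [0.7, -1.0, 0.5]
gripper_width: 0.05
grasp_force: 0.0
t: 4.7
ee_pos: [0.5365, 0.0028, 0.2217]
tcp_rot: [-3.141, 0.002, -3.018]
force: [-1.6, -0.9, 6.9]
gripper_width: 0.0128
grasp_force: 59.8
```

```bash
python3 drive.py '[[0,0,-0.8,0,0,0],[0,0,-1.8,0,0,0],[0,0,-1.8,0,0,0],[0,0,-1.8,0,0,0]]' && python3 - <<'E'
from h import *
s=manip.get_state();print(s["ee_pos"],s["tcp_rot"],s["force"],s["torque"],s["grasp_force"])
c=manip.camera("scene");b=c["image"][140:280,185:345,::-1]
cv2.imwrite("pics/lift.png",cv2.resize(b,None,fx=4,fy=4,interpolation=cv2.INTER_CUBIC))
E
```

```text
t: 5.1
ee_pos: [0.5362, 0.0029, 0.2298]
tcp_rot: [-3.142, 0.0, -3.018]
force: [-0.5, -0.0, -2.3]
gripper_width: 0.0129
grasp_force: 58.4
[0.53619783 0.00289458 0.22982423] [-3.14155853e+00  2.26555862e-04 -3.01835436e+00] [-0.52638041 -0.0275827  -2.27976354] [-0.00048459 -0.01526457 -0.00866107] 58.42640161514282
```

View pics/lift.png

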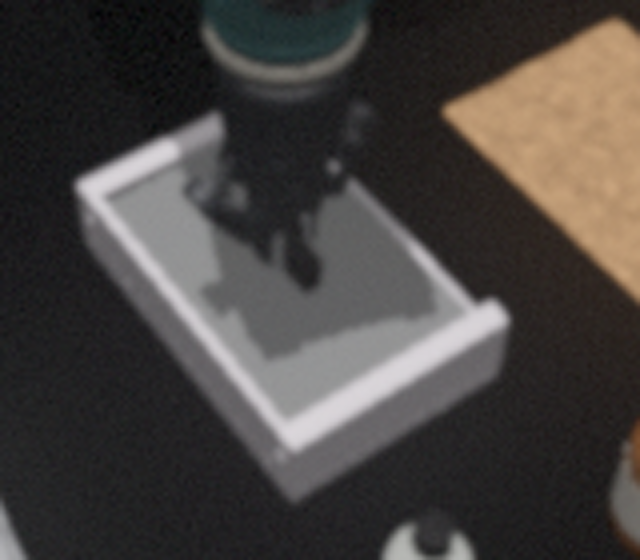

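```bash
python3 drive.py '[[0,3,0,0,0,0],[0,7,0,0,0,0],[0,11,0,0,0,0],[0,15,0,0,0,0],[0,17,0,0,0,0]]' && python3 drive.py '[[0,4,0,0,0,0],[0,8,0,0,0,0],[0,12,0,0,0,0],[0,15,0,0,0,0],[0.1,17,0,0,0,0]]' && python3 -c "
from h import *
s=manip.get_state();print(s['torque'],s['grasp_force'])
print(delta([.548+.0,.285,.25],.125-np.pi))"
```

```text
t: 5.65
ee_pos: [0.5252, 0.0891, 0.2295]
tcp_rot: [3.141, -0.001, -3.017]
force: [-0.5, -0.5, -2.6]
gripper_width: 0.0127
grasp_force: 58.6
t: 6.15
ee_pos: [0.5146, 0.1726, 0.2296]
tcp_rot: [3.142, -0.0, -3.018]
force: [0.7, 0.1, -2.6]
gripper_width: 0.0128
grasp_force: 58.7
[-0.0307473   0.01007366  0.02074492] 58.74751031398773
(array([-0.047 ,  0.1074, -0.0204]), array([ 0.    , -0.0001, -0.0011]), array([0.5146, 0.1726, 0.2296]), array([ 3.1416e+00, -1.0000e-04, -3.0176e+00]))
```

Scaled: -0.047 m is -9.4, 0.107 m is 21.4.

```bash
python3 drive.py '[[0,4,-2,0,0,0],[-2.4,9,-2,0,0,0],[-5,14,-2,0,0,0],[-8,19,-2,0,0,0],[-9.4,21.4,-2,0,0,0]]' && python3 drive.py '[[0,0,4,0,0,0],[0,0,8,0,0,0],[0,0,10,0,0,0],[0,0,10.5,0,0,0],[0,0,10.5,0,0,0]]'
```

```text
t: 6.65
ee_pos: [0.5489, 0.2853, 0.2395]
tcp_rot: [3.141, 0.001, -3.018]
force: [-0.3, -1.0, -3.0]
gripper_width: 0.013
grasp_force: 58.8
t: 7.15
ee_pos: [0.5482, 0.2833, 0.1873]
tcp_rot: [-3.141, -0.0, -3.019]
force: [-0.1, 0.1, -2.0]
gripper_width: 0.0129
grasp_force: 58.9
```

Scaled: 0.0015 m is 0.3, 0.001 m is 0.2.

```bash
python3 drive.py '[[0,0,0.2,0,0,0],[0,0,0.3,0,0,0],[0,0,0.3,0,0,0]]' && python3 drive.py '[[0,0,0,0,0,0],[0,0,0,0,0,0],[0,0,0,0,0,0]]' 0.05 && python3 drive.py '[[0,0,-6,0,0,0],[0,0,-14,0,0,0],[0,0,-22,0,0,0],[0,0,-26,0,0,0],[0,0,-26,0,0,0]]' && python3 - <<'E'
from h import *
c=manip.camera("top");a=c["image"][115:255,100:430,::-1]
a=cv2.resize(a,None,fx=2.4,fy=2.4,interpolation=cv2.INTER_CUBIC)
cv2.imwrite("pics/t2.png",a)
E
```

```text
t: 7.45
ee_pos: [0.5485, 0.2834, 0.1867]
tcp_rot: [3.142, 0.001, -3.019]
force: [-4.3, -1.6, 7.9]
gripper_width: 0.0127
grasp_force: 60.5
t: 7.75
ee_pos: [0.5484, 0.2835, 0.1858]
tcp_rot: [3.142, 0.0, -3.018]
force: [-0.0, 0.1, 0.3]
gripper_width: 0.0501
grasp_force: 0.0
t: 8.25
ee_pos: [0.5489, 0.2837, 0.3188]
tcp_rot: [3.14, 0.005, -3.018]
force: [0.4, -0.4, -0.5]
gripper_width: 0.0496
grasp_force: 0.0
```

View pics/t2.png

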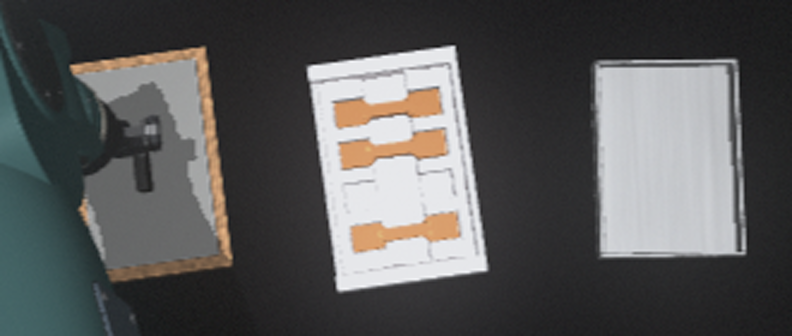

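```bash
python3 - <<'E'
from h import *
p=(np.array([[388,106.5],[393,148.5],[405.5,232]])+.5)/2.4-.5+[100,115]
print(px(p,.034).round(4))
M=R.from_euler('z',.128).as_matrix()[:2,:2]
for x in(.069,.023,-.069): print(x,(M@[x,0]+[.5386,.0016]).round(4))
t=(np.array([[594,62],[739,59],[746,255],[600,257]])+.5)/2.4-.5+[100,115]
print("tray",fit([[.109,.079],[.109,-.079],[-.109,-.079],[-.109,.079]],px(t,.026)))
print(delta([.607,.0104,.3188],1.699))
E
```

```text
[[ 0.6081  0.0103  0.034 ]
 [ 0.5616  0.0052  0.034 ]
 [ 0.4701 -0.0076  0.034 ]]
0.069 [0.607  0.0104]
0.023 [0.5614 0.0045]
-0.069 [ 0.4702 -0.0072]
tray (array([ 0.5499, -0.2995]), np.float64(0.004), array([1.9, 1.8, 1. , 1.3]))
(array([-0.0244, -0.2783, -0.0022]), array([2.3000e-03, 1.4000e-03, 1.5658e+00]), array([0.5486, 0.2836, 0.3167]), array([ 3.1410e+00,  2.4000e-03, -3.0184e+00]))
```

```bash
for i in 1 2; do python3 drive.py '[[-0.4,-6,0,0,0,0],[-1,-12,0,0,0,0],[-1.6,-18,0,0,0,0],[-2,-24,0,0,0,0],[-2.44,-27.8,0,0,0,0]]' 0.036|grep pos; done
for i in 1 2 3; do python3 drive.py '[[0,0,0,0,0,0.42],[0,0,0,0,0,0.84],[0,0,0,0,0,1.26],[0,0,0,0,0,1.68],[0,0,0,0,0,2.086]]'|egrep 'tcp|wid'; done
python3 -c "
from h import *
print(delta([.6075,.0104,.195],1.699))"
```

```text
ee_pos: [0.5775, 0.1452, 0.3142]
ee_pos: [0.6067, 0.0087, 0.3141]
tcp_rot: [-3.141, -0.002, 2.739]
gripper_width: 0.0361
tcp_rot: [-3.14, -0.002, 2.217]
gripper_width: 0.0359
tcp_rot: [-3.139, -0.001, 1.696]
gripper_width: 0.0362
(array([-0.0004,  0.0013,  0.1191]), array([-0.0022, -0.0005, -0.003 ]), array([0.6064, 0.0106, 0.3141]), array([-3.1394e+00, -5.0000e-04,  1.6960e+00]))
```

Scaled: 0.121 m is 24.2, 0.105 m is 21, -0.003 rad is -0.012.

```bash
python3 drive.py '[[-0.08,0.26,6,-0.008,0,-0.012],[-0.08,0.26,14,-0.008,0,-0.012],[-0.08,0.26,21,-0.008,0,-0.012],[-0.08,0.26,24.2,-0.008,0,-0.012],[-0.08,0.26,24.2,-0.008,0,-0.012]]' && python3 drive.py '[[0,0,0,0,0,0],[0,0,0,0,0,0],[0,0,0,0,0,0],[0,0,0,0,0,0]]' 0.0 && python3 drive.py '[[0,0,-2,0,0,0],[0,0,-6,0,0,0],[0,0,-12,0,0,0],[0,0,-18,0,0,0],[0,0,-18,0,0,0]]'&& python3 - <<'E'
from h import *
s=manip.get_state();print(s["force"],s["torque"])
M=R.from_euler('z',.002).as_matrix()[:2,:2]
for x in(.069,.023,-.023): print(x,delta(list((M@[x,0]+[.5499,-.2994]))+[.28],.002+np.pi/2))
E
```

```text
t: 11.3
ee_pos: [0.6065, 0.0106, 0.1936]
tcp_rot: [-3.14, -0.001, 1.703]
force: [-11.6, 0.3, 15.3]
gripper_width: 0.0358
grasp_force: 9.5
t: 11.7
ee_pos: [0.6078, 0.0104, 0.1939]
tcp_rot: [3.141, -0.0, 1.703]
force: [0.6, -0.1, 0.0]
gripper_width: 0.0126
grasp_force: 58.5
t: 12.2
ee_pos: [0.6087, 0.0103, 0.2889]
tcp_rot: [3.134, 0.001, 1.703]
force: [-0.1, -0.0, -1.2]
gripper_width: 0.0125
grasp_force: 58.6
[-0.1002373  -0.01053705 -1.18080046] [-0.03232648 -0.06414601  0.08525118]
0.069 (array([-0.3082, -0.0308,  0.0092]), array([0.0078, 0.001 , 0.1306]), array([0.6087, 0.0103, 0.2889]), array([3.1339e+00, 1.5000e-03, 1.7033e+00]))
0.023 (array([-0.3022, -0.0764,  0.0088]), array([0.0078, 0.001 , 0.1306]), array([0.6087, 0.0103, 0.2889]), array([3.1339e+00, 1.5000e-03, 1.7033e+00]))
-0.023 (array([-0.2962, -0.1221,  0.0084]), array([0.0078, 0.001 , 0.1306]), array([0.6087, 0.0103, 0.2889]), array([3.1339e+00, 1.5000e-03, 1.7033e+00]))
```

```bash
cat > tr.py <<'E'
from h import *
c=manip.camera("top");a=c["image"][115:255,100:430,::-1]
a=cv2.resize(a,None,fx=2.4,fy=2.4,interpolation=cv2.INTER_CUBIC);r=cv2.imread("pics/t2.png")
s=np.s_[40:275,570:770];print("tray shift",cv2.phaseCorrelate(r[s].mean(2),a[s].mean(2)),"diff",np.abs(r[s].astype(float)-a[s]).mean().round(2))
E
python3 tr.py
for i in 1 2; do python3 drive.py '[[-4,-0.6,0,0,0,0.08],[-10,-1.4,0,0,0,0.16],[-17,-2.4,0,0,0,0.2],[-24,-3.2,0,0,0,0.24],[-30,-4,0,0,0,0.26]]'|egrep 'pos|gras'; done
python3 drive.py '[[0,0,0,0,0,0],[0,0,0,0,0,0]]'
python3 tr.py; python3 -c "
from h import *
print(delta([.6099,-.2993,.18],.002+np.pi/2))"
```

```text
tray shift ((0.003703914120706031, -0.00985997071005329), 0.9983896347454789) diff 1.35
ee_pos: [0.6075, -0.1426, 0.2837]
grasp_force: 58.6
ee_pos: [0.5975, -0.2936, 0.2835]
grasp_force: 58.6
t: 13.45
ee_pos: [0.5977, -0.2922, 0.2836]
tcp_rot: [3.141, -0.001, 1.572]
force: [-0.4, 0.0, -0.2]
gripper_width: 0.0125
grasp_force: 58.6
tray shift ((147.4218060051393, 38.99025795284612), 0.0003222911463343519) diff 74.7
(array([-0.008 ,  0.012 ,  0.1038]), array([ 0.0008, -0.0013,  0.0005]), array([ 0.5978, -0.2915,  0.2838]), array([ 3.1408e+00, -1.3000e-03,  1.5733e+00]))
```

Scaled: 0.03 m is 6, 0.1045 m is 20.9.

```bash
python3 drive.py '[[-1.6,2.4,6,0,0,0],[-1.6,2.4,12,0,0,0],[-1.6,2.4,17,0,0,0],[-1.6,2.4,20,0,0,0],[-1.6,2.4,20.9,0,0,0]]' && python3 drive.py '[[0,0,0,0,0,0],[0,0,0.1,0,0,0]]' && python3 drive.py '[[0,0,0,0,0,0],[0,0,0,0,0,0],[0,0,0,0,0,0]]' 0.032 && python3 drive.py '[[0,0,-4,0,0,0],[0,0,-10,0,0,0],[0,0,-16,0,0,0],[0,0,-21,0,0,0],[0,0,-21,0,0,0]]' && python3 -c "
from h import *
print(delta([.5614,.0047,.283],1.699))"
```

```text
t: 14.0
ee_pos: [0.6099, -0.2983, 0.1782]
tcp_rot: [-3.141, -0.002, 1.575]
force: [-0.8, 0.6, -0.9]
gripper_width: 0.012
grasp_force: 64.2
t: 14.2
ee_pos: [0.6106, -0.2996, 0.1806]
tcp_rot: [3.139, 0.0, 1.574]
force: [0.5, 0.5, 0.2]
gripper_width: 0.0123
grasp_force: 64.2
t: 14.5
ee_pos: [0.6103, -0.3, 0.1801]
tcp_rot: [3.139, 0.0, 1.573]
force: [0.8, 0.4, 0.0]
gripper_width: 0.0319
grasp_force: 0.0
t: 15.0
ee_pos: [0.6106, -0.3004, 0.2884]
tcp_rot: [3.135, 0.003, 1.573]
force: [-0.5, -0.9, -0.2]
gripper_width: 0.0323
grasp_force: 0.0
(array([ 0.3052, -0.0485,  0.0043]), array([ 0.0065,  0.0032, -0.1257]), array([ 0.6106, -0.3004,  0.2884]), array([3.1349e+00, 2.8000e-03, 1.5732e+00]))
```

```bash
for i in 1 2; do python3 drive.py '[[6,-1,0,0,0,-0.12],[13,-2,0,0,0,-0.24],[20,-3.2,0,0,0,-0.24],[27,-4.2,0,0,0,-0.252],[30.2,-4.84,0,0,0,-0.252]]' 0.034|egrep 'pos|gras'; done
python3 drive.py '[[0,0,0,0,0,0],[0,0,0,0,0,0]]'
python3 - <<'E'
from h import *
c=manip.camera("top");a=c["image"][115:255,100:430,::-1]
a=cv2.resize(a,None,fx=2.4,fy=2.4,interpolation=cv2.INTER_CUBIC)
cv2.imwrite("pics/t3.png",a)
print(delta([.5614,.0047,.1935],1.699))
E
```

```text
ee_pos: [0.5847, -0.1466, 0.2843]
grasp_force: 0.0
ee_pos: [0.5508, 0.0019, 0.2844]
grasp_force: 0.0
t: 16.2
ee_pos: [0.5518, -0.0006, 0.2845]
tcp_rot: [3.139, 0.0, 1.699]
force: [-0.1, -0.6, -0.4]
gripper_width: 0.0344
grasp_force: 0.0
(array([0.0044, 0.01  , 0.091 ]), array([ 0.0023,  0.0004, -0.0004]), array([ 0.5519, -0.0009,  0.2845]), array([3.1393e+00, 4.0000e-04, 1.6986e+00]))
```

View pics/t3.png

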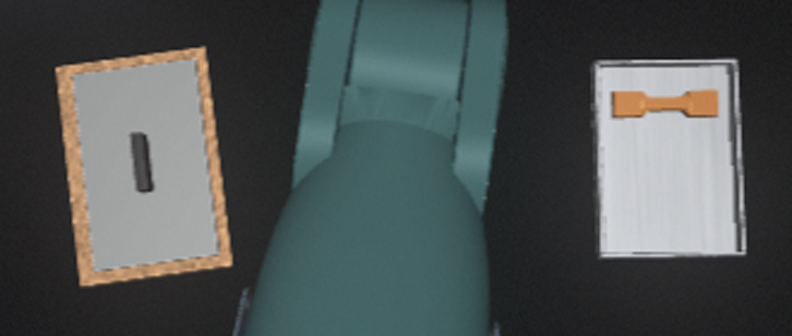

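Scaled: 0.0905 m is 18.1, 0.08 m is 16, 0.002 rad is 0.008.

```bash
python3 drive.py '[[0.88,2,4,0.008,0,0],[0.88,2,10,0.008,0,0],[0.88,2,16,0.008,0,0],[0.88,2,18.1,0.008,0,0],[0.88,2,18.1,0.008,0,0]]' && python3 drive.py '[[0,0,0,0,0,0],[0,0,0,0,0,0],[0,0,0,0,0,0],[0,0,0,0,0,0]]' 0.0 && python3 drive.py '[[0,0,-2,0,0,0],[0,0,-6,0,0,0],[0,0,-12,0,0,0],[0,0,-18,0,0,0],[0,0,-18,0,0,0]]'&& python3 tr.py; python3 -c "
from h import *
print(delta([.5499,-.2994,.28],.002+np.pi/2))"
```

```text
t: 16.75
ee_pos: [0.5608, 0.0049, 0.1931]
tcp_rot: [-3.139, -0.0, 1.698]
force: [0.4, -0.0, 0.5]
gripper_width: 0.0337
grasp_force: 0.0
t: 17.15
ee_pos: [0.5615, 0.0055, 0.1955]
tcp_rot: [3.139, 0.001, 1.699]
force: [-0.9, -1.5, 7.8]
gripper_width: 0.0121
grasp_force: 59.6
t: 17.65
ee_pos: [0.5618, 0.0057, 0.2886]
tcp_rot: [3.135, 0.002, 1.699]
force: [0.7, 0.1, -0.8]
gripper_width: 0.0125
grasp_force: 58.7
tray shift ((-0.04031172239501757, 0.0318607326314293), 0.7077573911731937) diff 4.85
(array([-0.3011, -0.0506,  0.0067]), array([0.0041, 0.0008, 0.1266]), array([0.5614, 0.0057, 0.2866]), array([3.1375e+00, 1.0000e-03, 1.6994e+00]))
```

```bash
for i in 1 2; do python3 drive.py '[[-4,-0.6,0,0,0,0.08],[-10,-1.6,0,0,0,0.16],[-17,-2.4,0,0,0,0.2],[-24,-3.6,0,0,0,0.24],[-30.1,-5.06,0.6,0,0,0.252]]'|egrep 'pos|gras'; done
python3 drive.py '[[0,0,0,0,0,0],[0,0,0,0,0,0]]'
python3 -c "
from h import *
print(delta([.5499,-.2994,.18],.002+np.pi/2))"
```

```text
ee_pos: [0.5549, -0.1483, 0.2808]
grasp_force: 58.7
ee_pos: [0.5394, -0.3002, 0.2777]
grasp_force: 58.7
t: 18.9
ee_pos: [0.5393, -0.2988, 0.2774]
tcp_rot: [-3.141, -0.001, 1.572]
force: [0.8, 1.5, -0.4]
gripper_width: 0.0119
grasp_force: 58.7
(array([-0.0007,  0.0107,  0.0974]), array([-0.001 , -0.0011, -0.0006]), array([ 0.5393, -0.2988,  0.2774]), array([-3.1406e+00, -1.1000e-03,  1.5722e+00]))
```

```bash
python3 drive.py '[[-0.14,2.14,6,0,0,0],[-0.14,2.14,12,0,0,0],[-0.14,2.14,16,0,0,0],[-0.14,2.14,18.8,0,0,0],[-0.14,2.14,19.5,0,0,0]]' && python3 drive.py '[[0,0,0,0,0,0],[0,0,0,0,0,0]]' && python3 drive.py '[[0,0,0,0,0,0],[0,0,0,0,0,0],[0,0,0,0,0,0]]' 0.032 && python3 drive.py '[[0,0,-4,0,0,0],[0,0,-10,0,0,0],[0,0,-16,0,0,0],[0,0,-21,0,0,0],[0,0,-21,0,0,0]]' && python3 -c "
from h import *
print(delta([.4702,-.0074,.283],1.699))"
```

```text
t: 19.4
ee_pos: [0.5501, -0.2975, 0.1795]
tcp_rot: [-3.139, -0.002, 1.575]
force: [-9.9, 9.3, 29.9]
gripper_width: 0.0122
grasp_force: 62.3
t: 19.6
ee_pos: [0.5507, -0.2985, 0.181]
tcp_rot: [3.141, 0.0, 1.574]
force: [0.4, 0.4, -0.4]
gripper_width: 0.0122
grasp_force: 58.7
t: 19.9
ee_pos: [0.5505, -0.2992, 0.1808]
tcp_rot: [3.141, 0.0, 1.573]
force: [-0.4, 1.0, -0.7]
gripper_width: 0.0324
grasp_force: 0.0
t: 20.4
ee_pos: [0.551, -0.2997, 0.2891]
tcp_rot: [3.137, 0.003, 1.573]
force: [0.7, -0.2, -0.6]
gripper_width: 0.0322
grasp_force: 0.0
(array([ 0.2925, -0.0801,  0.0048]), array([ 0.004 ,  0.0033, -0.1258]), array([ 0.551 , -0.2997,  0.2891]), array([3.1374e+00, 3.1000e-03, 1.5732e+00]))
```

```bash
for i in 1 2; do python3 drive.py '[[6,-1.4,0,0,0,-0.12],[13,-2.8,0,0,0,-0.24],[20,-4.8,0,0,0,-0.24],[26,-6.2,0,0,0,-0.252],[29.4,-7.1,0,0,0,-0.252]]' 0.028|egrep 'pos|gras'; done
python3 drive.py '[[0,0,0,0,0,0],[0,0,0,0,0,0]]'
python3 tr.py; python3 -c "
from h import *
print(delta([.4702,-.0074,.195],1.699))"
```

```text
ee_pos: [0.5137, -0.1504, 0.2852]
grasp_force: 0.0
ee_pos: [0.4688, -0.0065, 0.2854]
grasp_force: 0.0
t: 21.6
ee_pos: [0.4699, -0.0083, 0.2855]
tcp_rot: [3.141, 0.0, 1.7]
force: [-0.9, 0.0, 0.1]
gripper_width: 0.0278
grasp_force: 0.0
tray shift ((0.017044871997114797, 0.014205368450021183), 0.6424016811749202) diff 8.19
(array([0.0013, 0.0003, 0.0905]), array([ 0.0003,  0.0003, -0.    ]), array([ 0.47  , -0.0087,  0.2855]), array([3.1413e+00, 3.0000e-04, 1.6990e+00]))
```

```bash
python3 drive.py '[[0.26,0,4,0,0,0],[0.26,0,9,0,0,0],[0.26,0,13,0,0,0],[0.26,0,16,0,0,0],[0.26,0,17.4,0,0,0]]' && python3 drive.py '[[0,0,0.6,0,0,0],[0,0,0.6,0,0,0]]' && python3 drive.py '[[0,0,0,0,0,0],[0,0,0,0,0,0],[0,0,0,0,0,0],[0,0,0,0,0,0]]' 0.0 && python3 drive.py '[[0,0,-2,0,0,0],[0,0,-6,0,0,0],[0,0,-12,0,0,0],[0,0,-18,0,0,0],[0,0,-18,0,0,0]]'&& python3 tr.py; python3 -c "
from h import *
print(delta([.4899,-.2995,.28],.002+np.pi/2))"
```

```text
t: 22.15
ee_pos: [0.4694, -0.0076, 0.1973]
tcp_rot: [-3.14, -0.0, 1.698]
force: [0.5, -0.2, -0.1]
gripper_width: 0.028
grasp_force: 0.0
t: 22.35
ee_pos: [0.4696, -0.0071, 0.1957]
tcp_rot: [3.142, 0.0, 1.699]
force: [-0.0, -0.0, 0.1]
gripper_width: 0.0279
grasp_force: 0.0
t: 22.75
ee_pos: [0.4696, -0.0068, 0.1964]
tcp_rot: [3.14, 0.001, 1.699]
force: [-0.6, -0.8, 6.1]
gripper_width: 0.0123
grasp_force: 59.3
t: 23.25
ee_pos: [0.4702, -0.0068, 0.2896]
tcp_rot: [3.136, 0.002, 1.699]
force: [1.2, -0.7, -1.2]
gripper_width: 0.0123
grasp_force: 58.7
tray shift ((-0.008491792315226121, 0.03216803855899286), 0.650292948070259) diff 8.21
(array([-0.2929, -0.0177,  0.008 ]), array([0.0039, 0.0009, 0.1266]), array([ 0.4698, -0.0067,  0.2877]), array([3.1378e+00, 1.1000e-03, 1.6994e+00]))
```

```bash
for i in 1 2; do python3 drive.py '[[-4,0,0,0,0,0.08],[-10,-0.4,0,0,0,0.16],[-17,-0.6,0,0,0,0.2],[-24,-0.8,0,0,0,0.24],[-29.3,-0.8,0.6,0,0,0.252]]'|egrep 'pos|gras'; done
python3 drive.py '[[0,0,0,0,0,0],[0,0,0,0,0,0]]'
python3 -c "
from h import *
print(delta([.4899,-.2995,.181],.002+np.pi/2))"
```

```text
ee_pos: [0.484, -0.1543, 0.2822]
grasp_force: 58.7
ee_pos: [0.4895, -0.3008, 0.2791]
grasp_force: 58.7
t: 24.5
ee_pos: [0.4894, -0.299, 0.2788]
tcp_rot: [-3.14, -0.001, 1.572]
force: [-0.5, -0.4, -0.2]
gripper_width: 0.0119
grasp_force: 58.7
(array([-0.0006,  0.0006,  0.0978]), array([-0.0011, -0.0012, -0.0003]), array([ 0.4894, -0.299 ,  0.2788]), array([-3.1404e+00, -1.2000e-03,  1.5725e+00]))
```

Scaled: 0.093 m is 18.6, 0.085 m is 17.

```bash
python3 drive.py '[[0,0,5,0,0,0],[0,0,10,0,0,0],[0,0,14,0,0,0],[0,0,17,0,0,0],[0,0,18.6,0,0,0]]' && python3 drive.py '[[0,0,0.6,0,0,0],[0,0,0.9,0,0,0],[0,0,0.9,0,0,0]]' && python3 drive.py '[[0,0,0,0,0,0],[0,0,0,0,0,0],[0,0,0,0,0,0]]' 0.032 && python3 drive.py '[[0,0,-4,0,0,0],[0,0,-10,0,0,0],[0,0,-16,0,0,0],[0,0,-24,0,0,0],[0,0,-26,0,0,0]]' && python3 -c "
from h import *
print(delta([.5484,.2836,.31],.123-np.pi))"
```

```text
t: 25.0
ee_pos: [0.4894, -0.2976, 0.1854]
tcp_rot: [-3.14, -0.001, 1.574]
force: [0.6, 0.8, -0.5]
gripper_width: 0.0121
grasp_force: 58.7
t: 25.3
ee_pos: [0.4899, -0.2989, 0.1826]
tcp_rot: [3.141, 0.0, 1.574]
force: [0.3, -0.2, -0.9]
gripper_width: 0.0128
grasp_force: 58.7
t: 25.6
ee_pos: [0.4898, -0.2991, 0.1824]
tcp_rot: [3.141, 0.0, 1.573]
force: [-0.6, 0.3, -0.6]
gripper_width: 0.0319
grasp_force: 0.0
t: 26.1
ee_pos: [0.4902, -0.2994, 0.3161]
tcp_rot: [3.138, 0.003, 1.573]
force: [0.7, -0.2, 0.2]
gripper_width: 0.032
grasp_force: 0.0
(array([0.5828, 0.0596, 0.0044]), array([ 2.0000e-04,  5.9000e-03, -1.6913e+00]), array([ 0.4902, -0.2994,  0.3161]), array([3.1375, 0.0033, 1.5733]))
```

```bash
for i in 1 2 3; do python3 drive.py '[[9,0.9,0,0,0,0],[18,1.8,0,0,0,0],[27,2.7,0,0,0,0],[36,3.6,0,0,0,0],[38.86,3.98,0.2,0,0,0]]' 0.045|egrep 'pos|gras'; done
for i in 1 2 3; do python3 drive.py '[[0,0,0,0,0,-0.48],[0,0,0,0,0,-0.96],[0,0,0,0,0,-1.44],[0,0,0,0,0,-1.92],[0,0,0,0,0,-2.256]]'|egrep 'tcp|wid'; done
python3 - <<'E'
from h import *
c=manip.camera("top");a=c["image"][115:255,100:430,::-1]
a=cv2.resize(a,None,fx=2.4,fy=2.4,interpolation=cv2.INTER_CUBIC)
cv2.imwrite("pics/t4.png",a)
print(delta([.5484,.2836,.186],.123-np.pi))
E
```

```text
ee_pos: [0.5089, -0.1013, 0.3111]
grasp_force: 0.0
ee_pos: [0.5286, 0.0927, 0.3099]
grasp_force: 0.0
ee_pos: [0.5482, 0.287, 0.3086]
grasp_force: 0.0
tcp_rot: [-3.141, 0.0, 2.141]
gripper_width: 0.0449
tcp_rot: [-3.141, -0.0, 2.705]
gripper_width: 0.0451
tcp_rot: [-3.141, -0.0, -3.014]
gripper_width: 0.045
(array([-1.000e-04,  6.000e-04,  1.228e-01]), array([-0.0004, -0.0003,  0.0087]), array([0.5484, 0.2831, 0.3088]), array([-3.1412e+00, -3.0000e-04, -3.0099e+00]))
```

View pics/t4.png

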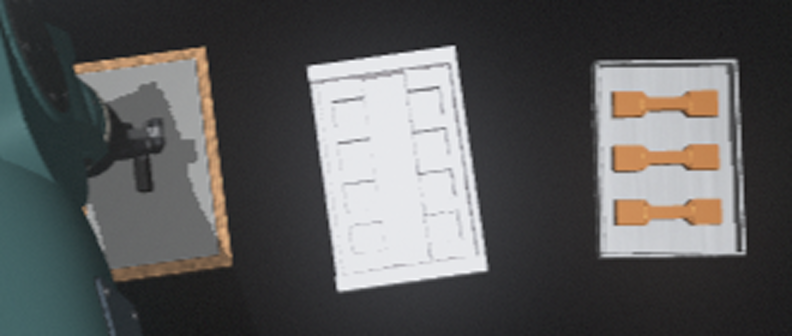

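```bash
python3 drive.py '[[0,0.1,6,0,0,0.0348],[0,0.1,12,0,0,0.0348],[0,0.1,18,0,0,0.0348],[0,0.1,22,0,0,0.0348],[0,0.1,23.8,0,0,0.0348]]' && python3 drive.py '[[0,0,0.6,0,0,0],[0,0,0.6,0,0,0],[0,0,0.6,0,0,0]]' && python3 drive.py '[[0,0,0,0,0,0],[0,0,0,0,0,0],[0,0,0,0,0,0],[0,0,0,0,0,0],[0,0,0,0,0,0]]' 0.0 && python3 drive.py '[[0,0,-2,0,0,0],[0,0,-6,0,0,0],[0,0,-10,0,0,0],[0,0,-11.2,0,0,0],[0,0,-11.2,0,0,0]]' && python3 -c "
from h import *
print(delta([.5146,.1746,.24],.1236-np.pi))"
```

```text
t: 29.65
ee_pos: [0.5477, 0.2836, 0.1881]
tcp_rot: [-3.141, -0.003, -3.029]
force: [0.1, 0.2, 0.0]
gripper_width: 0.045
grasp_force: 0.0
t: 29.95
ee_pos: [0.5484, 0.2846, 0.1881]
tcp_rot: [3.141, 0.001, -3.027]
force: [0.2, -0.2, 0.2]
gripper_width: 0.0452
grasp_force: 0.0
t: 30.45
ee_pos: [0.5481, 0.2847, 0.1879]
tcp_rot: [3.141, 0.001, -3.027]
force: [-0.3, -1.2, 6.9]
gripper_width: 0.0132
grasp_force: 59.9
t: 30.95
ee_pos: [0.5481, 0.2847, 0.244]
tcp_rot: [3.141, 0.002, -3.027]
force: [0.4, -1.5, -3.4]
gripper_width: 0.0128
grasp_force: 58.6
(array([ 0.0459, -0.1055,  0.0038]), array([ 0.0004,  0.0015, -0.0086]), array([0.5481, 0.2847, 0.244 ]), array([ 3.1412e+00,  1.5000e-03, -3.0266e+00]))
```

Scaled: 0.012 m is 2.4, -0.1005 m is -20.1, -0.0086 rad is -0.0344.

```bash
python3 drive.py '[[2.4,-4,0,0,0,-0.0344],[6,-9,0,0,0,-0.0344],[9,-14,0,0,0,-0.0344],[9.2,-18,1.6,0,0,-0.0344],[9.2,-20.1,2.4,0,0,-0.0344]]' && python3 drive.py '[[0,0,0,0,0,0],[0,0,0,0,0,0],[0,0,0,0,0,0]]' && python3 - <<'E'
from h import *
c=manip.camera("scene");b=c["image"][100:280,185:400,::-1]
cv2.imwrite("pics/pre.png",cv2.resize(b,None,fx=3.2,fy=3.2,interpolation=cv2.INTER_CUBIC))
c=manip.camera("top");b=c["image"][115:255,120:330,::-1]
cv2.imwrite("pics/pret.png",cv2.resize(b,None,fx=3.8,fy=3.8,interpolation=cv2.INTER_CUBIC))
print(delta([.5362,.0032,.2319],.1236-np.pi))
E
```

```text
t: 31.45
ee_pos: [0.5132, 0.1781, 0.23]
tcp_rot: [-3.141, -0.002, -3.019]
force: [0.5, -0.1, -1.9]
gripper_width: 0.0129
grasp_force: 58.7
t: 31.75
ee_pos: [0.514, 0.1802, 0.2311]
tcp_rot: [3.141, 0.0, -3.017]
force: [-1.2, 0.6, -3.2]
gripper_width: 0.0128
grasp_force: 58.7
(array([-0.0002, -0.1783, -0.0008]), array([0.0001, 0.0002, 0.0008]), array([0.5139, 0.1801, 0.2311]), array([ 3.1415e+00,  2.0000e-04, -3.0172e+00]))
```

View pics/pre.png

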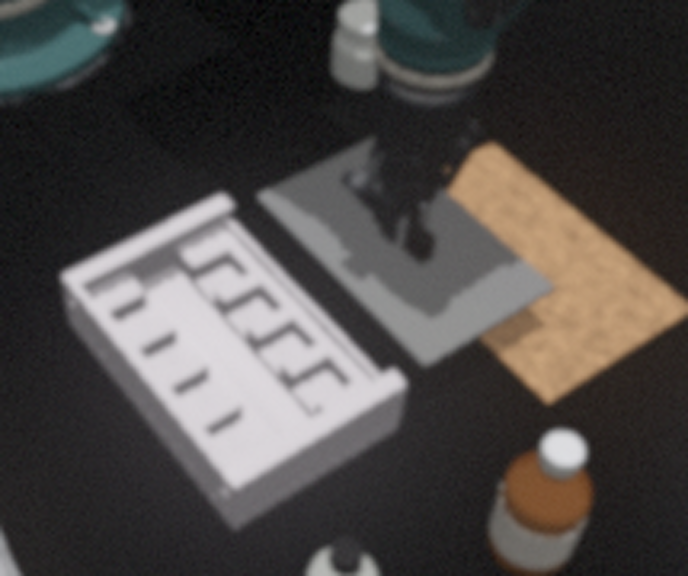

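View pics/pret.png

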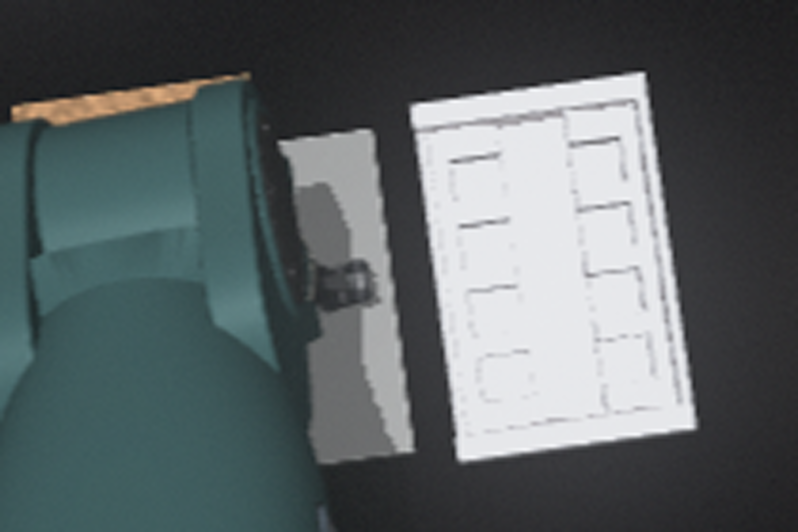

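```bash
python3 - <<'E'
from h import *
f=lambda a:(np.array(a)+.5)/3.8-.5+[120,115]
l=px(f([[374,129],[413,452]]),.052);m=px(f([[411,103],[645,72],[696,429],[459,461]]),.062)
print("mould",fit([[.122,.08],[.122,-.08],[-.122,-.08],[-.122,.08]],m))
d=l[0]-l[1];print(np.linalg.norm(d[:2]),np.arctan2(d[1],d[0]))
M=R.from_euler('z',-.128).as_matrix()[:2,:2]
print(((l[:,:2]-[.5386,.0016])@M.T).round(4))
# edge refinement: lid front edge line by subpixel gradient
im=manip.camera("top")["image"].mean(2)
def edge(r0,r1,x0,x1,s=1):
    rr=np.arange(r0,r1);xs=[]
    for i,r in enumerate(rr):
        c=int(x0+(x1-x0)*i/len(rr));w=im[r,c-5:c+6];g=np.clip(np.diff(w)*s,0,None);xs.append(((np.arange(10)+.5)*g).sum()/g.sum()+c-5)
    return rr,np.array(xs)
for n,a,z in(("lid",edge(153,230,219.5,227,-1),.05),("lipside",edge(146,232,228.6,240,1),.05)):
    p=np.polyfit(a[0],a[1],1);res=a[1]-np.polyval(p,a[0]);k=abs(res)<.7;p=np.polyfit(a[0][k],a[1][k],1)
    q=px([[np.polyval(p,a[0][0]),a[0][0]],[np.polyval(p,a[0][-1]),a[0][-1]]],z);d=q[0]-q[1];print(n,np.arctan2(d[1],d[0]),k.mean())
E
```

```text
mould (array([0.5387, 0.0014]), np.float64(0.1269), array([0.6, 0.3, 0.4, 0.2]))
0.22191472356308659 0.1186042995334583
[[ 0.1101  0.1081]
 [-0.1118  0.1102]]
lid 0.12706389411608732 1.0
lipside 0.132541194061352 0.9883720930232558
```

Careful with the scale: shifts go in units of 5 mm and turns go in units of 0.25 rad. That gives: -0.001 m is -0.2, -0.075 m is -15, -0.004 rad is -0.016.

```bash
python3 drive.py '[[-0.2,-2,0,0,0,-0.016],[-0.2,-6,0,0,0,-0.016],[-0.2,-10,0,0,0,-0.016],[-0.2,-13,0,0,0,-0.016],[-0.2,-15,0,0,0,-0.016]]' && python3 drive.py '[[0,-3,0,0,0,0],[0,-7,0,0,0,0],[0,-11,0,0,0,0],[0,-15,0,0,0,0],[0,-18,0,0,0,0]]'&& python3 drive.py '[[0,-1.6,0,0,0,0],[0,-2.5,0,0,0,0],[0,-2.7,0,0,0,0],[0,-2.7,0,0,0,0]]'; python3 -c "
from h import *
print(delta([.5365,.0027,.2229],.1236-np.pi),manip.get_state()['torque'])"
```

```text
t: 32.4
ee_pos: [0.5242, 0.1039, 0.2311]
tcp_rot: [-3.142, 0.0, -3.015]
force: [-0.4, -0.1, -3.1]
gripper_width: 0.0129
grasp_force: 58.9
t: 32.9
ee_pos: [0.5356, 0.0145, 0.2311]
tcp_rot: [-3.141, 0.0, -3.014]
force: [0.7, -0.1, -2.6]
gripper_width: 0.0127
grasp_force: 58.9
t: 33.3
ee_pos: [0.5371, 0.0028, 0.2311]
tcp_rot: [3.141, -0.0, -3.014]
force: [-0.3, -0.6, -2.5]
gripper_width: 0.013
grasp_force: 58.9
(array([ 0.0006, -0.0001,  0.0082]), array([ 0.0002, -0.0001,  0.0044]), array([0.5371, 0.0028, 0.2311]), array([ 3.1414e+00, -1.0000e-04, -3.0136e+00])) [ 0.03420285  0.03337    -0.04595566]
```

Scaled: 0.003 m is 0.6, 0.008 m is 1.6.

```bash
python3 drive.py '[[0,0,0.6,0,0,0],[0,0,1.2,0,0,0],[0,0,1.56,0,0,0],[0,0,1.6,0,0,0]]' && python3 drive.py '[[0,0,0,0,0,0],[0,0,0,0,0,0],[0,0,0,0,0,0]]' 0.045 && python3 drive.py '[[0,0,-6,0,0,0],[0,0,-14,0,0,0],[0,0,-22,0,0,0],[0,0,-30,0,0,0],[0,0,-30,0,0,0]]' && for i in 1 2; do python3 drive.py '[[0,8,0,0,0,0],[0,16,0,0,0,0],[0,24,0,0,0,0],[0,30,0,0,0,0],[0,30,0,0,0,0]]'; done; python3 - <<'E'
from h import *
c=manip.camera("top");a=c["image"][125:245,220:312,::-1]
d=manip.camera("scene");b=d["image"][155:270,195:320,::-1]
t=c["image"][125:245,335:425,::-1]
a=cv2.resize(a,None,fx=4.3,fy=4.3,interpolation=cv2.INTER_CUBIC);b=cv2.resize(b,None,fx=3.2,fy=3.2,interpolation=cv2.INTER_CUBIC)
o=np.zeros((600,796,3),np.uint8);o[:a.shape[0],:a.shape[1]]=a;o[:b.shape[0],a.shape[1]:]=b
t=cv2.resize(t,None,fx=1.9,fy=1.9);o[370:370+t.shape[0],500:500+t.shape[1]]=t
cv2.imwrite("pics/end.png",o)
E
```

```text
t: 33.7
ee_pos: [0.5371, 0.0027, 0.2229]
tcp_rot: [3.141, -0.0, -3.014]
force: [0.4, -0.1, -0.5]
gripper_width: 0.0131
grasp_force: 59.0
t: 34.0
ee_pos: [0.5373, 0.0025, 0.2232]
tcp_rot: [-3.142, 0.0, -3.014]
force: [0.1, -0.5, -0.1]
gripper_width: 0.0451
grasp_force: 0.0
t: 34.5
ee_pos: [0.5379, 0.0024, 0.378]
tcp_rot: [-3.14, 0.007, -3.014]
force: [0.7, -0.7, -0.3]
gripper_width: 0.0451
grasp_force: 0.0
t: 35.0
ee_pos: [0.5174, 0.1541, 0.3728]
tcp_rot: [3.141, -0.0, -3.011]
force: [-0.1, -1.0, -0.8]
gripper_width: 0.0451
grasp_force: 0.0
t: 35.5
ee_pos: [0.4986, 0.3025, 0.3725]
tcp_rot: [3.141, -0.0, -3.011]
force: [-0.3, -1.1, 0.7]
gripper_width: 0.0448
grasp_force: 0.0
```

View pics/end.png

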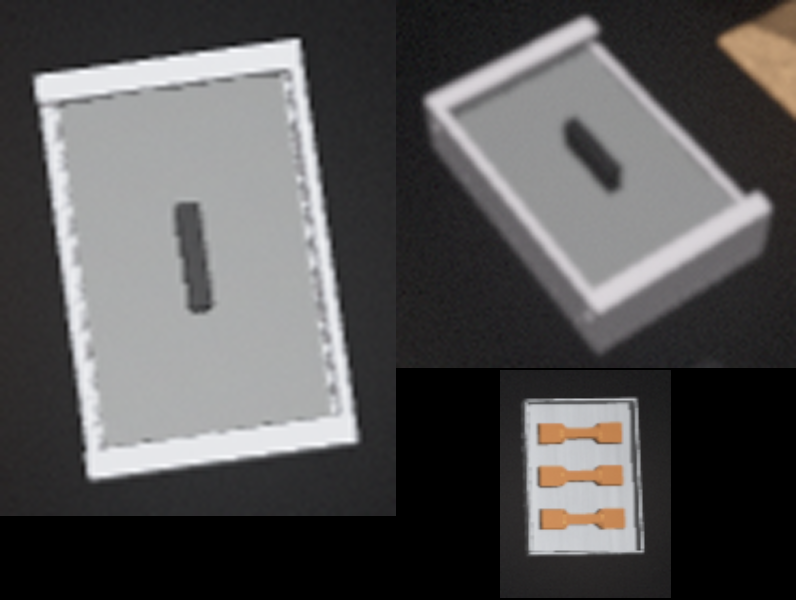

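The lid is back home: its grip bar is at crop (188,203)–(201,312), the same spot as at the start. The three bars lie flat in the tray.

```bash
python3 drive.py '[[0,0,0,0,0,0],[0,0,0,0,0,0],[0,0,0,0,0,0]]' | grep force; python3 -c "
from workcell import manip
print(manip.finish_job())"
```

```text
force: [0.5, -0.2, 0.8]
grasp_force: 0.0
the job is handed in; nothing more can be done
None
```

I unloaded the mould and handed the job in at about 36 s of the 210 s limit: all three bars lie flat in the tray and the lid is back home behind the lip, as checked in the last camera images; no verdict came back.

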